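# Hang the splash guard in front of the dye bottles

### The job

Take the blue splash guard out of its grey rack: its two rear hooks stand behind a sill and under a red retaining bar, so lift it a little, tilt its top back towards the open front until the hooks clear the bar, and draw it out over the front lip. Then lower it upright onto the brass-pinned stand so that both hooks drop over the two pins together while you still hold it, with the plate on the front side of the posts and the dye bottles behind it. Let go only then, with the guard hanging still, and leave the three dye bottles standing where they are.

Things in the scene. Friction and masses are not known exactly. Their poses are not given: they have to be found in the camera images.
- guard: Blue splash guard, loose, about 0.18 kg: plate 150 wide (y), 8 thick (x, -4 to 4), 120 high (z), with two steel J-hooks on its rear (+x) face and a grip tab on top. Origin: centre of the plate's lower edge; x points square to the plate to the hook side, y along the width, z up. Upright in the rack at the start.
- grip_tab (a point): Centre of the black rubber grip tab, guard frame (0, 0, 141.5) mm. The tab is 60 wide (y), 12 thick (x), and spans z 115 to 168; hold it across its thickness, fingertips above the red bar.
- hook_left (a point): Seat of the hook at y = +56: underside of its arm, mid mouth, guard frame (14, 56, 72) mm. Each hook is 8 wide (y); its arm runs from x = 4 to 32 at z 72 to 80, its tip (x 24 to 32) turns down to z = 54. So the mouth, open below, is 20 wide (x 4 to 24) and 18 deep.
- hook_right (a point): Seat of the other, equal hook, guard frame (14, -56, 72) mm.
- rack: Grey storage rack, fixed, open above. Origin on the table below the stored guard's origin; x points to its back (guard x along rack x), z up. Floor plate 196 wide, top at z = 8 mm; the guard stands on it. Side cheeks at y +-83 to +-89, x -20 to 40, up to z = 124. Nothing behind the plate below the sill: the lower edge may swing back there. Out comes the guard with its top tilted about 35 degrees to -x.
- lip_top (a point): Upper inner edge of the rack's front lip, rack frame (-10, 0, 54) mm. The lip is 6 thick (x -16 to -10), over the whole width, and stops a straight pull.
- sill_top (a point): Middle of the top of the rack's steel sill, rack frame (14, 0, 70) mm. The sill (x 10 to 18, z 58 to 70, full width) stands in the hook mouths; the hook tips start 8 mm below its top, so lift about 10 mm before tilting.
- bar_edge (a point): Lower front edge of the red retaining bar, rack frame (9, 0, 116) mm. The bar (x 9 to 32, z 116 to 124, full width) is 28 mm above the stored hook arms and stops a straight lift.
- stand: Pin stand, fixed. Origin on the table below the pin line; x points to its back, z up. Base 120 x 180 x 8 mm (x -20 to 100). Two posts at y +-34, 10 x 12 mm, up to z = 100, front faces at x = -5. The dye bottles stand on the base at about x = 70. The hung guard has its x along stand x, its plate in front (-x) of the posts, its rear face leaning on them, lower edge at about z = 22.
- pin_left (a point): Top of the brass pin at y = +56, stand frame (0, 56, 94) mm; hook_left belongs here. Each pin is a level rod along y, 8 mm diameter, axis at x = 0, z = 90, running outward from its post, free from y = 40 to 72, with a 13 mm collar at its end.
- pin_right (a point): Top of the other, equal pin, stand frame (0, -56, 94) mm; hook_right belongs here.
- dye_rubra: Red dye bottle with dropper cap, 29 mm diameter, 82 high, loose; origin centre of its underside. Leave standing.
- dye_ocra: Yellow dye bottle with dropper cap, 29 mm diameter, 82 high, loose; origin centre of its underside. Leave standing.
- dye_azura: Blue dye bottle with white cap, 29 mm diameter, 72 high, loose; origin centre of its underside. Leave standing.

How it is judged (in metres and radians):
On the way, in this order (a step that is already met when the one before it is completed fails the run):
1. the guard is out of the rack, its lower edge above the front lip (z of guard in the frame of rack above 0.056 m), for 0.1 s.
2. both hooks have been lowered over their pins with the guard still held (contact force between the fingers and guard above 0.5 N and distance between hook_left and pin_left below 0.02 m and distance between hook_right and pin_right below 0.02 m and z of each of hook_left, hook_right in the frame of stand below 0.106 m), for 0.1 s.
At the end, for the whole second after the job is handed in: Both hooks sit over their own pins (hook_left within 16 mm of pin_left, hook_right of pin_right, each hook seat 87 to 102 mm above the stand's origin), the guard hangs on the front side of the posts, within 0.2 rad of upright, resting on the stand and still, and the three dye bottles stand upright (distance between hook_left and pin_left below 0.016 m and z of hook_left in the frame of stand between 0.087 and 0.102 m and distance between hook_right and pin_right below 0.016 m and z of hook_right in the frame of stand between 0.087 and 0.102 m and angle between guard's own z axis and vertical below 0.2 rad and x of guard in the frame of stand below 0 m and contact force between guard and stand above 0.4 N and linear speed of guard below 0.02 m/s and angular speed of guard below 0.15 rad/s and angle between each of dye_rubra, dye_ocra, dye_azura's own z axis and vertical below 0.15 rad); the robot touches nothing.
It fails at once if a dye bottle is tipped or pushed more than 20 mm (distance of any of dye_rubra, dye_ocra, dye_azura from where it was at the start of the episode above 0.02 m or angle between any of dye_rubra, dye_ocra, dye_azura's own z axis and vertical above 0.35 rad).
It also fails if it takes over 54 s, if anything falls off the work surface, if the arm or the gripper's body presses on something with over 40 N, if the wrist force passes 120 N, or if a joint passes its speed limit or range.

### The arm

A 6-joint arm with a two-finger parallel gripper is mounted at the origin on a cart in front of the work surface, level with it; the furniture and walls round the work are solid. World frame = base frame: x ahead of the robot, y to its left, z up, the work surface at z = 0. Lengths are in m, angles in degrees, forces in N, time in s.
With the tool pointing down it reaches from about 0.35 to 0.875 m from the base axis. Payload 4.2 kg.
Tool frame: the origin (TCP) lies on the centre line of the jaws, within the pads' length; the fingertips stand 22 mm ahead of it and the grasp point (between the pads) lies 3 mm ahead of it (r.tcp_to_tips is the distance from the TCP to the fingertips, in m); z points along the fingers, y is the line along which they close (so a half turn about z gives the same grasp; the last joint's range is limited). The gripper opens to 87 mm and grips with 3 to 60 N. Pads are 19 mm wide; open, the fingers measure 117 mm over their backs; the gripper's body (75 mm by 190 mm) begins 51 mm behind the grasp point.
Start: joints at [-62.074, 22.042, 0.453, 0, -68.411, -14.817], TCP at [0.142, -0.609, 0.245] pointing down, gripper open.
Joint ranges: [-179.83, 179.83], [-69.29, 118.12], [-61.27, 80.66], [-181.25, 117.63], [-171.15, -9.14], [-177.46, 177.46]. Speed limits (degrees/s): [159.86, 159.86, 180, 180, 180, 180].

### API

Orientations are given as a 3x3 rotation matrix whose columns are the frame's x, y, z axes.
In Python, from station import r gives the robot as it stands.
- The arm moves only by the tool apply_moves, never from a script. Its argument "plan" is a list of rows, each an object with "grip": the opening, from 0 (shut) to 1 (fully open); "offset": the shift along the tool's x, y, z in cm, a list of three; "spin": the turn about the tool's z in rad. A call has 1 to 5 rows; each row is the pose to reach, as a shift and turn from the pose commanded when the call began, along the tool's axes at that moment; what a row does not reach only later rows make up. A row lasts 1/10 s, in which the tool goes at most 50 mm and 8.59 degrees, less where a joint would pass 70% of its speed; a pose out of reach is approached as far as the arm can. A call with a gripper value outside its range is refused whole. The fingers move at their own pace and stop on an object; the grip force is fixed at half the most. Time passes only in rows, so rows that repeat a pose let the fingers close. It gives the time, the measured TCP pose, the force, the opening and the grip force at its end, in the units of the state.
- r.sense(): the state, without advancing time (a new reading comes with each control period).
- r.capture(name): name is "side" or "top"; returns a dict with "img" (480x640x3 uint8, blue, green, red), "depth" (480x640 float32, m along the optical axis (not along the pixel's ray), 0 where there is no reading), "mtx" (3x3 intrinsics, pixels), "R" (3x3) and "t" (3): a world point X has camera coordinates R X + t. Camera axes: x right, y down, z forward; pixel columns grow to the right and rows downward; lengths in m; the calibration is good to about 2 mm. A picture is of the moment at which its call begins.
- r.finish_job(): hands the job in; it is judged then, once.
The state is a dict: "time_s": time; "joints": joint angles; "joint_velocities": joint speeds; "effort": joint torques, N m; "tcp_pos": TCP position; "ee_rot": TCP orientation; "wrist_force": force on the tool from outside, world axes, zero at the start; "moment": the same for the moment, N m; "gripper_width": opening from 0.0 (shut) to 1.0 (fully open); "gripper_force": force on a finger pad.
Only numpy, scipy, OpenCV 4.12 (cv2) and the standard library are available. Lean on these libraries where they do the work, as an engineer would, in place of code of your own. Each camera call takes 0.05 s, during which the arm holds its last target. There are 200 camera calls.

## Working session

There is one attempt and no reset: what is moved stays moved. The work goes in short steps, Python scripts to look and compute and a tool call to move; the robot and the scene stay as the last step left them, time stands still between calls to the robot, and variables do not carry over. Pictures are saved under pics/ and viewed, at most 10 in all, crops included, and the job is handed in when it is done.

Besides the shell and the picture viewer there is one more tool, called after "Call:" by a JSON object that holds its "method" and its "body", one argument or row to a line. apply_moves: Moves the arm, as the interface text tells. Its arguments: {"type":"object","properties":{"plan":{"type":"array"}},"required":["plan"]}

```bash
mkdir -p pics; ls
python3 - <<'E'
from station import r
import cv2,numpy as np
np.set_printoptions(precision=4,suppress=True)
s=r.sense();print(s['tcp_pos'],s['ee_rot'],s['gripper_width'],s['time_s'],r.tcp_to_tips)
for n in('side','top'):
    c=r.capture(n);cv2.imwrite(f'pics/{n}0.png',c['img']);np.savez(f'{n}0.npz',**c)
    print(n,c['mtx'].tolist(),c['R'],c['t'],-c['R'].T@c['t'])
E
```

```text
pics
[ 0.1417 -0.6082  0.2435] [[-0.974  -0.2266 -0.0006]
 [-0.2266  0.974   0.0021]
 [ 0.0001  0.0021 -1.    ]] 0.9973790454868656 0.0 0.022
side [[485.2990966252425, 0.0, 311.7109298435342], [0.0, 485.2990966252425, 245.728757844068], [0.0, 0.0, 1.0]] [[-0.4718 -0.8816 -0.0122]
 [-0.7554  0.4114 -0.51  ]
 [ 0.4546 -0.2314 -0.8601]] [0.2635 0.4625 0.7689] [0.1242 0.2199 0.9004]
top [[539.4028593618918, 0.0, 322.64296150401395], [0.0, 539.4028593618918, 245.0550855810757], [0.0, 0.0, 1.0]] [[-0.0112 -0.9998  0.0144]
 [-0.9896  0.009  -0.1435]
 [ 0.1434 -0.0159 -0.9895]] [-0.0114  0.5437  1.007 ] [ 0.3935 -0.0003  1.0746]
```

View pics/side0.png

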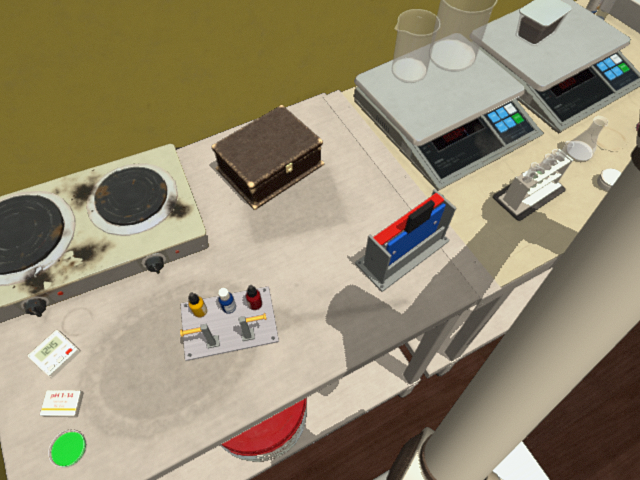

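View pics/top0.png

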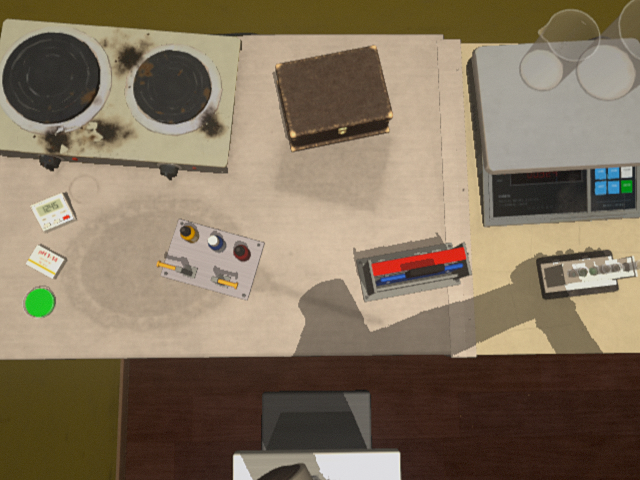

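The side view shows the rack near px (408,240) and the stand near (228,322). In the top view the rack is near (415,270) and the stand near (210,258), and both are yawed by roughly 10°. The moves give no tilt, so I'll grip the tab across its 60 mm width, so that it can pivot against the lip. Next I'll measure.

```bash
cat > h.py <<'E'
import numpy as np,cv2
np.set_printoptions(precision=4,suppress=True)
def cloud(c):
    v,u=np.mgrid[:480,:640]; d=c['depth']; K=c['mtx']
    P=np.dstack([(u-K[0,2])/K[0,0]*d,(v-K[1,2])/K[1,1]*d,d])
    W=(P-c['t'])@c['R']; W[d==0]=np.nan
    return W
def line(P):
    m=P[:,:2].mean(0); _,s,V=np.linalg.svd(P[:,:2]-m,full_matrices=False); d=V[0]*np.sign(V[0][1])
    n=np.array([d[1],-d[0]]); a=(P[:,:2])@d; b=P[:,:2]@n
    return d,n,a,b
def rep(name,P):
    if len(P)<8: print(name,'few',len(P));return
    d,n,a,b=line(P); q=[1,50,99]
    print(name,len(P),'yaw',np.degrees(np.arctan2(-d[0],d[1])).round(2),'along',np.percentile(a,q),'across',np.percentile(b,q),'z',np.percentile(P[:,2],q),
     'mid xy',d*(np.percentile(a,1)+np.percentile(a,99))/2+n*(np.percentile(b,1)+np.percentile(b,99))/2)
E
python3 - <<'E'
from h import *
for nm in('top','side'):
    c=dict(np.load(nm+'0.npz')); W=cloud(c); hsv=cv2.cvtColor(c['img'],cv2.COLOR_BGR2HSV).astype(int); H,S,V=hsv[...,0],hsv[...,1],hsv[...,2]
    x,y,z=W[...,0],W[...,1],W[...,2]
    rack=(abs(x-.5)<.14)&(abs(y+.17)<.14); st=(abs(x-.52)<.14)&(abs(y-.21)<.15)
    print(nm)
    g=lambda m:W[m&np.isfinite(z)]
    rep('bar',g(rack&((H<6)|(H>174))&(S>180)&(abs(z-.124)<.006)))
    rep('blue',g(rack&(H>100)&(H<125)&(S>150)&(z>.06)))
    rep('bluetop',g(rack&(H>100)&(H<125)&(S>150)&(abs(z-.128)<.004)))
    rep('tabtop',g(rack&(V<70)&(abs(z-.176)<.006)))
    rep('rackall>.115',g(rack&(z>.118)&(z<.13)))
    rep('brass',g(st&(H>12)&(H<30)&(S>140)&(z>.08)&(z<.1)))
    b=st&(abs(z-.008)<.004)&(S<60)
    P=g(b); print('base',len(P),cv2.minAreaRect((P[:,:2]*1000).astype(np.float32)) if len(P)>9 else 0)
    for n,mm in(('postL',(z>.095)&(z<.105)&st&(S<80)),): rep(n,g(mm))
E
```

```text
top
bar 1136 yaw 9.68 along [-0.3497 -0.2673 -0.1851] across [0.4519 0.4625 0.4733] z [0.1197 0.1236 0.1274] mid xy [ 0.501  -0.1858]
blue 171 yaw 9.86 along [-0.3426 -0.2333 -0.1963] across [0.4372 0.4407 0.4444] z [0.1229 0.1269 0.1302] mid xy [ 0.4805 -0.1899]
bluetop 163 yaw 9.79 along [-0.3409 -0.2317 -0.1957] across [0.4376 0.441  0.4447] z [0.1245 0.127  0.1302] mid xy [ 0.4804 -0.1893]
tabtop 246 yaw 9.79 along [-0.2958 -0.2668 -0.2387] across [0.4352 0.4409 0.4469] z [0.1709 0.1752 0.1792] mid xy [ 0.4801 -0.1883]
rackall>.115 1641 yaw 9.81 along [-0.356  -0.2641 -0.1795] across [0.4254 0.4586 0.4759] z [0.1192 0.1237 0.1291] mid xy [ 0.4896 -0.187 ]
brass 150 yaw -16.42 along [0.2663 0.3006 0.4164] across [0.3992 0.4041 0.4084] z [0.0882 0.0927 0.0983] mid xy [0.4838 0.2133]
base 4135 ((518.9052124023438, 211.0474395751953), (276.76605224609375, 297.6108093261719), 0.5585004091262817)
postL 67 yaw -16.2 along [0.3008 0.3685 0.3782] across [0.3999 0.4046 0.4094] z [0.0961 0.0985 0.1026] mid xy [0.4834 0.2131]
side
bar 522 yaw 10.49 along [-0.3535 -0.2383 -0.1892] across [0.4
[... 268 characters left out ...]
.4412 0.4455] z [0.1242 0.1269 0.1304] mid xy [ 0.4802 -0.1871]
tabtop 153 yaw 10.0 along [-0.2939 -0.2649 -0.237 ] across [0.4356 0.4393 0.445 ] z [0.1702 0.1749 0.1776] mid xy [ 0.4797 -0.1849]
rackall>.115 1038 yaw 9.16 along [-0.348  -0.23   -0.1712] across [0.4285 0.4608 0.482 ] z [0.1186 0.1235 0.1293] mid xy [ 0.4908 -0.1838]
brass 157 yaw -16.3 along [0.2687 0.3845 0.4187] across [0.3988 0.4028 0.4071] z [0.0898 0.0933 0.0978] mid xy [0.4832 0.2168]
base 3859 ((522.3031005859375, 209.23065185546875), (294.6673583984375, 272.92852783203125), 87.41738891601562)
postL 77 yaw -16.36 along [0.3043 0.3156 0.3834] across [0.3988 0.4029 0.4088] z [0.0954 0.0994 0.103 ] mid xy [0.4843 0.2163]
```

Rack and guard: centre (0.480,-0.187), yaw 9.8°. Stand: origin (0.4835,0.215), yaw -16.35°. Next I'll check the extraction path in the plane and work out the approach.

```bash
cat >> h.py <<'E'
G=np.array([.480,-.187]);GY=9.8;ST=np.array([.4835,.215]);SY=-16.35
def R2(a): a=np.radians(a);return np.array([[np.cos(a),-np.sin(a)],[np.sin(a),np.cos(a)]])
def rackpt(x,z): return np.r_[G+R2(GY)@[x,0],z]
def stpt(x,z): return np.r_[ST+R2(SY)@[x,0],z]
def go(s,p,yaw=None):
    R=s['ee_rot']; cur=np.degrees(np.arctan2(-R[0,1],R[1,1]))
    print('offset cm',((p-s['tcp_pos'])@R*100).round(2),'spin',None if yaw is None else -np.radians(yaw-cur).round(4))
E
python3 - <<'E'
from h import *; from station import r
s=r.sense(); go(s,rackpt(0,.235),GY); go(s,rackpt(0,.161),GY)
# path: pivot at guard z=150; contact of front face with lip edge
def ok(P,oth):
    return 0
for L0 in(106,110,114):
  for L1 in(100,106,112,118):
    worst=[99,99]
    for th in np.arange(0,37,1.):
        L=L0+(L1-L0)*th/36; t=np.radians(th);c,si=np.cos(t),np.sin(t)
        M=np.array([[c,-si],[si,c]]); P=np.array([-10,54])+M@[4,L]; O=P-M@[0,150]
        w=lambda x,z:O+M@[x,z]
        seg=np.array([w(32,54)*(1-k)+w(32,80)*k for k in np.linspace(0,1,20)]+[w(4,80)*(1-k)+w(32,80)*k for k in np.linspace(0,1,30)])
        inb=seg[seg[:,0]>9]; cb=116-inb[:,1].max() if len(inb) else 99
        tip=np.array([w(24,54)*(1-k)+w(32,54)*k for k in np.linspace(0,1,9)]+[w(24,54)*(1-k)+w(24,72)*k for k in np.linspace(0,1,9)])
        m=tip[(tip[:,0]>10)&(tip[:,0]<18)]; cs=m[:,1].min()-70 if len(m) else 99
        und=np.array([w(4,72)*(1-k)+w(24,72)*k for k in np.linspace(0,1,20)]);m=und[(und[:,0]>10)&(und[:,0]<18)]; cs=min(cs,m[:,1].min()-70 if len(m) else 99)
        worst=[min(worst[0],cb),min(worst[1],cs)]
        if th in(0,12,24,36) and L0==110 and L1==112: print(th,'P',P,'O',O,'corner',w(32,80),'tip',w(24,54))
    print(L0,L1,'bar clr,sill clr',worst)
E
```

```text
offset cm [-42.5   33.35   0.92] spin 0.0576
offset cm [-42.5   33.34   8.32] spin 0.0576
106 100 bar clr,sill clr [np.float64(17.93494469000146), np.float64(-5.679496950718232)]
106 106 bar clr,sill clr [np.float64(14.79550465009828), np.float64(-5.512855668192174)]
106 112 bar clr,sill clr [np.float64(12.22232696972975), np.float64(-5.346214385666087)]
106 118 bar clr,sill clr [np.float64(9.59372302007715), np.float64(-5.179573103140029)]
110 100 bar clr,sill clr [np.float64(16.905965594517838), np.float64(-1.7912003584433478)]
110 106 bar clr,sill clr [np.float64(13.693257876630057), np.float64(-1.6245590759173183)]
0.0 P [ -6. 164.] O [-6. 14.] corner [26. 94.] tip [18. 68.]
12.0 P [-29.0963 163.08  ] O [ 2.0905 16.3578] corner [ 16.7582 101.2628] tip [14.3388 74.1677]
24.0 P [-51.6292 157.335 ] O [ 9.3813 20.3032] corner [  6.0759 106.4024] tip [ 9.3426 79.3963]
36.0 P [-72.5959 146.961 ] O [15.5719 25.6085] corner [ -5.5624 109.139 ] tip [ 3.2479 83.4023]
110 112 bar clr,sill clr [np.float64(11.055467096855224), np.float64(-1.457917793391232)]
110 118 bar clr,sill clr [np.float64(8.466613874150369), np.float64(-1.2912765108651456)]
114 100 bar clr,sill clr [np.float64(15.645455200219487), np.float64(2.0970962338315076)]
114 106 bar clr,sill clr [np.float64(12.377923707479283), np.float64(2.263737516357537)]
114 112 bar clr,sill clr [np.float64(9.384902437680282), np.float64(2.4303787988836234)]
114 118 bar clr,sill clr [np.float64(6.680634342462753), np.float64(2.5970200814096813)]
```

Call:
{"method": "apply_moves", "body": {
  "plan": [
    {"grip":1,"offset":[-18.9,14.8,0],"spin":0.0576},
    {"grip":1,"offset":[-18.9,14.8,0],"spin":0.0576},
    {"grip":1,"offset":[-18.9,14.8,0],"spin":0.0576},
    {"grip":1,"offset":[-18.9,14.8,0],"spin":0.0576},
    {"grip":1,"offset":[-18.9,14.8,0],"spin":0.0576}
  ]
}}

```text
time_s: 0.6
tcp_pos: [0.2932, -0.4195, 0.2443]
ee_rot: [[-0.985, -0.171, -0.0], [-0.171, 0.985, 0.001], [0.0, 0.001, -1.0]]
wrist_force: [0.1, 0.1, -0.1]
gripper_width: 1.002
gripper_force: 0.0
```

```bash
python3 -c "
from h import *; from station import r
s=r.sense(); print(s['tcp_pos'],s['time_s']);go(s,rackpt(0,.235),GY)"
```

```text
[ 0.2932 -0.4195  0.2443] 0.6
offset cm [-22.38  19.71   0.94] spin 0.0008
```

Call:
{"method": "apply_moves", "body": {
  "plan": [
    {"grip":1,"offset":[-15,13.2,0.9],"spin":0},
    {"grip":1,"offset":[-15,13.2,0.9],"spin":0},
    {"grip":1,"offset":[-15,13.2,0.9],"spin":0},
    {"grip":1,"offset":[-15,13.2,0.9],"spin":0},
    {"grip":1,"offset":[-15,13.2,0.9],"spin":0}
  ]
}}

```text
time_s: 1.1
tcp_pos: [0.4204, -0.2623, 0.2351]
ee_rot: [[-0.984, -0.177, 0.0], [-0.177, 0.984, 0.001], [-0.0, 0.001, -1.0]]
wrist_force: [0.8, -1.0, -0.9]
gripper_width: 1.001
gripper_force: 0.0
```

Call:
{"method": "apply_moves", "body": {
  "plan": [
    {"grip":1,"offset":[-7.4,6.5,0],"spin":0},
    {"grip":1,"offset":[-7.4,6.5,0],"spin":0},
    {"grip":1,"offset":[-7.4,6.5,0],"spin":0},
    {"grip":1,"offset":[-7.4,6.5,0],"spin":0}
  ]
}}

```text
time_s: 1.5
tcp_pos: [0.4794, -0.1889, 0.235]
ee_rot: [[-0.985, -0.172, -0.002], [-0.172, 0.985, 0.0], [0.001, 0.001, -1.0]]
wrist_force: [-0.9, -0.1, 0.2]
gripper_width: 1.001
gripper_force: 0.0
```

```bash
python3 -c "
from h import *; from station import r
s=r.sense(); print(s['tcp_pos'],s['time_s']);go(s,rackpt(0,.161),GY)"
```

```text
[ 0.4794 -0.1889  0.235 ] 1.5
offset cm [-0.11  0.17  7.4 ] spin 0.0016
```

Call:
{"method": "apply_moves", "body": {
  "plan": [
    {"grip":1,"offset":[-0.1,0.2,2.5],"spin":0},
    {"grip":1,"offset":[-0.1,0.2,5],"spin":0},
    {"grip":1,"offset":[-0.1,0.2,6.5],"spin":0},
    {"grip":1,"offset":[-0.1,0.2,7.4],"spin":0},
    {"grip":0.75,"offset":[-0.1,0.2,7.4],"spin":0}
  ]
}}

```text
time_s: 2.0
tcp_pos: [0.4787, -0.1881, 0.1605]
ee_rot: [[-0.986, -0.168, -0.003], [-0.168, 0.986, 0.0], [0.003, 0.001, -1.0]]
wrist_force: [0.2, 0.3, 0.7]
gripper_width: 0.965
gripper_force: 0.0
```

Call:
{"method": "apply_moves", "body": {
  "plan": [
    {"grip":0.67,"offset":[0,0,0],"spin":0},
    {"grip":0.67,"offset":[0,0,0],"spin":0},
    {"grip":0.67,"offset":[0,0,0],"spin":0},
    {"grip":0.67,"offset":[0,0,0],"spin":0},
    {"grip":0.67,"offset":[0,0,0],"spin":0}
  ]
}}

```text
time_s: 2.5
tcp_pos: [0.4806, -0.1874, 0.1623]
ee_rot: [[-0.985, -0.171, 0.001], [-0.171, 0.985, -0.001], [-0.001, -0.001, -1.0]]
wrist_force: [0.1, -1.4, 2.6]
gripper_width: 0.687
gripper_force: 30.0
```

```bash
python3 -c "
from h import *; from station import r
s=r.sense(); print(s['tcp_pos'],s['time_s'],s['gripper_width'],s['gripper_force'],s['wrist_force']);go(s,rackpt(0,.161),GY)"
```

```text
[ 0.4806 -0.1874  0.1623] 2.5 0.6870204810247663 30.000386727042496 [ 0.1402 -1.3586  2.5685]
offset cm [0.05 0.05 0.13] spin 0.0005
```

Call:
{"method": "apply_moves", "body": {
  "plan": [
    {"grip":0.66,"offset":[0,0,-0.4],"spin":0},
    {"grip":0.66,"offset":[0,0,-0.9],"spin":0},
    {"grip":0.66,"offset":[0,0,-1.4],"spin":0},
    {"grip":0.66,"offset":[0,0,-1.4],"spin":0}
  ]
}}

```text
time_s: 2.9
tcp_pos: [0.4806, -0.1873, 0.1764]
ee_rot: [[-0.985, -0.171, 0.002], [-0.171, 0.985, -0.0], [-0.002, -0.0, -1.0]]
wrist_force: [0.2, 0.8, -1.9]
gripper_width: 0.687
gripper_force: 30.0
```

Run:
```python
from h import *; from station import r
s=r.sense(); print(s['tcp_pos'],s['wrist_force'],s['gripper_width'],s['gripper_force'])
P0=np.array([0,172.])
for th in range(0,41,4):
    t=np.radians(th);L=118-12*th/36 ;M=np.array([[np.cos(t),-np.sin(t)],[np.sin(t),np.cos(t)]])
    P=np.array([-10,54])+M@[4,L]; print(th,'offset cm x,z',(-(P-P0)/10).round(2))
c=r.capture('side'); W=cloud(c); hsv=cv2.cvtColor(c['img'],cv2.COLOR_BGR2HSV).astype(int);H,S=hsv[...,0],hsv[...,1]
x,y,z=W[...,0],W[...,1],W[...,2];m=(abs(x-.5)<.14)&(abs(y+.17)<.14)&(H>100)&(H<125)&(S>150)&(z>.06)
rep('blue',W[m]);
```

```text
[ 0.4806 -0.1873  0.1764] [ 0.1957  0.7787 -1.9329] 0.6866080358591836 29.999905116856098
0 offset cm x,z [ 0.6 -0. ]
4 offset cm x,z [1.41 0.13]
8 offset cm x,z [2.21 0.32]
12 offset cm x,z [2.98 0.57]
16 offset cm x,z [3.72 0.86]
20 offset cm x,z [4.43 1.2 ]
24 offset cm x,z [5.11 1.59]
28 offset cm x,z [5.75 2.02]
32 offset cm x,z [6.35 2.49]
36 offset cm x,z [6.91 2.99]
40 offset cm x,z [7.42 3.52]
blue 330 yaw 11.56 along [-0.3491 -0.305  -0.1899] across [0.4029 0.4301 0.4375] z [0.0832 0.1243 0.2338] mid xy [ 0.4657 -0.1799]
```

Call:
{"method": "apply_moves", "body": {
  "plan": [
    {"grip":0.66,"offset":[0.6,0,0],"spin":0},
    {"grip":0.66,"offset":[1.0,0,0.07],"spin":0},
    {"grip":0.66,"offset":[1.4,0,0.13],"spin":0},
    {"grip":0.66,"offset":[1.8,0,0.22],"spin":0},
    {"grip":0.66,"offset":[2.2,0,0.32],"spin":0}
  ]
}}

```text
time_s: 3.45
tcp_pos: [0.4588, -0.1911, 0.1727]
ee_rot: [[-0.985, -0.171, 0.002], [-0.171, 0.985, -0.0], [-0.002, -0.001, -1.0]]
wrist_force: [2.2, 0.2, 0.7]
gripper_width: 0.684
gripper_force: 30.0
```

Run:
```python
from h import *; from station import r
s=r.sense(); print(s['tcp_pos'],s['wrist_force'],s['moment'],s['gripper_width'],s['gripper_force'])
c=r.capture('side'); cv2.imwrite('pics/s1.png',cv2.resize(c['img'][130:330,300:540],None,fx=3,fy=3))
```

```text
[ 0.4588 -0.1911  0.1727] [2.1585 0.1837 0.7171] [ 0.0712 -0.9794  0.0768] 0.6837638498599388 29.99912110313786
```

View pics/s1.png

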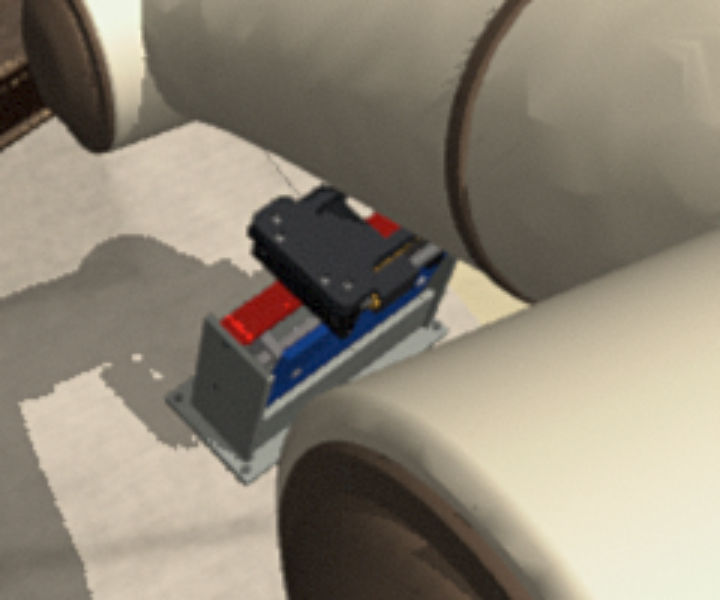

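In the crop the blue plate, near (360,330), is leaning forward over the lip under the gripper, with low force (2 N). The pivot grip works, so I'll continue along the path.

Call:
{"method": "apply_moves", "body": {
  "plan": [
    {"grip":0.66,"offset":[0.38,0,0.12],"spin":0},
    {"grip":0.66,"offset":[0.77,0,0.25],"spin":0},
    {"grip":0.66,"offset":[1.15,0,0.4],"spin":0},
    {"grip":0.66,"offset":[1.51,0,0.54],"spin":0},
    {"grip":0.66,"offset":[1.88,0,0.72],"spin":0}
  ]
}}

```text
time_s: 4.0
tcp_pos: [0.4396, -0.1943, 0.1651]
ee_rot: [[-0.985, -0.17, 0.0], [-0.17, 0.985, -0.0], [-0.0, -0.0, -1.0]]
wrist_force: [1.6, 0.8, 0.7]
gripper_width: 0.688
gripper_force: 30.0
```

Call:
{"method": "apply_moves", "body": {
  "plan": [
    {"grip":0.66,"offset":[0.34,0,0.16],"spin":0},
    {"grip":0.66,"offset":[0.68,0,0.35],"spin":0},
    {"grip":0.66,"offset":[1.02,0,0.55],"spin":0},
    {"grip":0.66,"offset":[1.32,0,0.78],"spin":0},
    {"grip":0.66,"offset":[1.64,0,0.98],"spin":0}
  ]
}}

```text
time_s: 4.5
tcp_pos: [0.4235, -0.1971, 0.1552]
ee_rot: [[-0.985, -0.17, -0.0], [-0.17, 0.985, -0.0], [0.0, 0.0, -1.0]]
wrist_force: [1.5, 0.9, 1.2]
gripper_width: 0.688
gripper_force: 30.0
```

Run:
```python
from h import *; from station import r
s=r.sense(); print(s['tcp_pos'],s['wrist_force'],s['moment'],s['gripper_width'],s['gripper_force'])
for nm in('side','top'):
    c=r.capture(nm); W=cloud(c); hsv=cv2.cvtColor(c['img'],cv2.COLOR_BGR2HSV).astype(int);H,S=hsv[...,0],hsv[...,1]
    x,y,z=W[...,0],W[...,1],W[...,2];m=(abs(x-.45)<.14)&(abs(y+.19)<.12)&(H>100)&(H<125)&(S>150)&(z>.04)&(z<.15)
    P=W[m]; q=np.c_[(P[:,:2]-G)@R2(GY),P[:,2]]; print(nm,len(P))
    if len(P)>30:
        v=np.linalg.svd(q-np.median(q,0),full_matrices=False)[2][2]; print('normal',v,'tilt',np.degrees(np.arcsin(v[2]/np.sign(v[0]))),np.median(q,0))
    if nm=='side': cv2.imwrite('pics/s2.png',cv2.resize(c['img'][130:330,300:540],None,fx=3,fy=3))
```

```text
[ 0.4235 -0.1971  0.1552] [1.5441 0.8811 1.193 ] [ 0.1532 -0.8977 -0.0436] 0.6876119063577139 29.99962746631354
side 283
normal [0.8628 0.013  0.5053] tilt 30.35372962099409 [-0.0258  0.0564  0.1003]
top 0
```

View pics/s2.png

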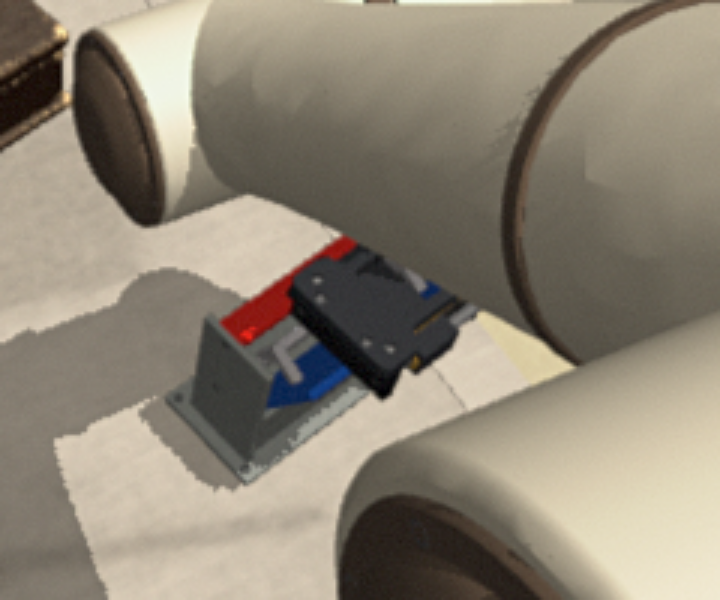

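The crop shows the hook arm, near (285,355), well in front of the red bar, with a tilt of about 32°. Next I'll draw the guard out along its own plane.

Call:
{"method": "apply_moves", "body": {
  "plan": [
    {"grip":0.66,"offset":[0.7,0,-1.0],"spin":0},
    {"grip":0.66,"offset":[1.7,0,-2.5],"spin":0},
    {"grip":0.66,"offset":[2.9,0,-4.5],"spin":0},
    {"grip":0.66,"offset":[4.2,0,-6.5],"spin":0},
    {"grip":0.66,"offset":[5.5,0,-8.5],"spin":0}
  ]
}}

```text
time_s: 5.1
tcp_pos: [0.3664, -0.2061, 0.2404]
ee_rot: [[-0.985, -0.17, -0.006], [-0.17, 0.985, 0.001], [0.006, 0.002, -1.0]]
wrist_force: [0.4, 0.8, -1.1]
gripper_width: 0.685
gripper_force: 30.0
```

Call:
{"method": "apply_moves", "body": {
  "plan": [
    {"grip":0.66,"offset":[1,0,-2],"spin":0},
    {"grip":0.66,"offset":[2,0,-3],"spin":0},
    {"grip":0.66,"offset":[3,0,-3],"spin":0},
    {"grip":0.66,"offset":[3,0,-3],"spin":0}
  ]
}}

```text
time_s: 5.5
tcp_pos: [0.3376, -0.2112, 0.2694]
ee_rot: [[-0.986, -0.169, -0.003], [-0.169, 0.986, 0.001], [0.003, 0.002, -1.0]]
wrist_force: [-0.3, 0.5, -1.8]
gripper_width: 0.69
gripper_force: 30.0
```

```bash
cat >> h.py <<'E'
def tilt(c,ctr,org,yaw,zlo,zhi):
    W=cloud(c); hsv=cv2.cvtColor(c['img'],cv2.COLOR_BGR2HSV).astype(int);H,S=hsv[...,0],hsv[...,1]
    x,y,z=W[...,0],W[...,1],W[...,2];m=(abs(x-ctr[0])<.12)&(abs(y-ctr[1])<.12)&(H>100)&(H<125)&(S>150)&(z>zlo)&(z<zhi)
    P=W[m]; print('n',len(P))
    if len(P)<30: return
    q=np.c_[(P[:,:2]-org)@R2(yaw),P[:,2]]; v=np.linalg.svd(q-np.median(q,0),full_matrices=False)[2][2]; v=v*np.sign(v[0])
    print('normal',v,'tilt',np.degrees(np.arcsin(v[2])),'median',np.median(q,0),'min',np.percentile(q,1,0),'max',np.percentile(q,99,0))
E
python3 - <<'E'
from h import *; from station import r
s=r.sense(); p=s['tcp_pos'];print(p,s['wrist_force'],s['gripper_width'],s['gripper_force'])
print('rack frame',(p[:2]-G)@R2(GY))
for nm in('side','top'):
    c=r.capture(nm); tilt(c,p,G,GY,.06,p[2]-.02)
    if nm=='side': cv2.imwrite('pics/s3.png',c['img'][100:440,200:600])
E
```

```text
[ 0.3376 -0.2112  0.2694] [-0.2654  0.4504 -1.799 ] 0.6901994688255334 29.999448135495186
rack frame [-0.1444  0.0004]
n 731
normal [0.8627 0.0175 0.5055] tilt 30.362035405807397 median [-0.1015  0.0537  0.1971] min [-0.1303 -0.0089  0.1456] max [-0.0719  0.0778  0.2399]
n 127
normal [ 0.8739 -0.0029  0.4861] tilt 29.085239317267117 median [-0.0869 -0.0426  0.1704] min [-0.11   -0.0719  0.1393] max [-0.07    0.0279  0.2119]
```

View pics/s3.png

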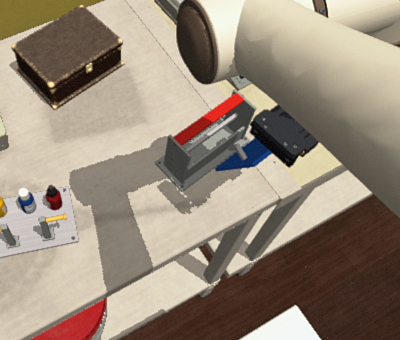

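The guard is out, held at about 30° of tilt with its lower edge near z = 0.14. I'll carry it to the front of the stand. There I'll press its lower edge on the post fronts to swing it upright.

Call:
{"method": "apply_moves", "body": {
  "plan": [
    {"grip":0.66,"offset":[-2,3.5,-2.5],"spin":0.05},
    {"grip":0.66,"offset":[-5,7.5,-3],"spin":0.1},
    {"grip":0.66,"offset":[-8,11.5,-3],"spin":0.15},
    {"grip":0.66,"offset":[-10.5,15.5,-3],"spin":0.2},
    {"grip":0.66,"offset":[-12.6,19.2,-3],"spin":0.25}
  ]
}}

```text
time_s: 6.1
tcp_pos: [0.432, 0.0015, 0.2993]
ee_rot: [[-0.997, 0.08, -0.002], [0.08, 0.997, -0.001], [0.002, -0.001, -1.0]]
wrist_force: [0.9, 0.2, -1.8]
gripper_width: 0.692
gripper_force: 30.0
```

```bash
python3 -c "
from h import *; from station import r
s=r.sense(); print(s['tcp_pos'],s['gripper_width']);go(s,stpt(-.13,.25),SY)"
```

```text
[0.432  0.0015 0.2993] 0.6917868916674075
offset cm [ 9.29 24.35  4.93] spin 0.2055
```

Call:
{"method": "apply_moves", "body": {
  "plan": [
    {"grip":0.66,"offset":[2.2,3,0],"spin":0.04},
    {"grip":0.66,"offset":[4.2,7,0],"spin":0.08},
    {"grip":0.66,"offset":[6,11,0],"spin":0.12},
    {"grip":0.66,"offset":[7.5,15,0],"spin":0.16},
    {"grip":0.66,"offset":[8.5,19,0],"spin":0.2055}
  ]
}}

```text
time_s: 6.6
tcp_pos: [0.3603, 0.1969, 0.2996]
ee_rot: [[-0.96, 0.281, -0.001], [0.281, 0.96, -0.001], [0.001, -0.001, -1.0]]
wrist_force: [1.3, -0.4, -1.8]
gripper_width: 0.686
gripper_force: 30.0
```

```bash
python3 -c "
from h import *; from station import r
s=r.sense(); print(s['tcp_pos'],s['gripper_width']);go(s,stpt(-.13,.25),SY)"
```

```text
[0.3603 0.1969 0.2996] 0.6861462791976205
offset cm [1.68 5.21 4.95] spin 0.0004
```

Call:
{"method": "apply_moves", "body": {
  "plan": [
    {"grip":0.66,"offset":[0.8,2.2,0],"spin":0},
    {"grip":0.66,"offset":[1.7,4.4,1],"spin":0},
    {"grip":0.66,"offset":[1.7,5.2,3],"spin":0},
    {"grip":0.66,"offset":[1.7,5.2,4.95],"spin":0},
    {"grip":0.66,"offset":[1.7,5.2,4.95],"spin":0}
  ]
}}

```text
time_s: 7.1
tcp_pos: [0.3584, 0.249, 0.2472]
ee_rot: [[-0.96, 0.28, -0.006], [0.28, 0.96, -0.007], [0.004, -0.008, -1.0]]
wrist_force: [-0.5, -1.1, -2.3]
gripper_width: 0.686
gripper_force: 30.0
```

Run:
```python
from h import *; from station import r
s=r.sense(); p=s['tcp_pos'];print(p,s['wrist_force'],s['gripper_width'],s['gripper_force'])
print('stand frame',(p[:2]-ST)@R2(SY))
for nm in('side','top'):
    c=r.capture(nm); tilt(c,p,ST,SY,.06,p[2]-.02)
    cv2.imwrite(f'pics/{nm}4.png',c['img'][180:480,60:460])
```

```text
[0.3584 0.249  0.2472] [-0.4518 -1.0712 -2.2973] 0.685684781768087 29.999911347404122
stand frame [-0.1296 -0.0026]
n 0
n 2407
normal [0.8706 0.0031 0.492 ] tilt 29.473773380423193 median [-0.0817  0.0015  0.1668] min [-0.1037 -0.076   0.1192] max [-0.0549  0.0667  0.2062]
```

View pics/side4.png

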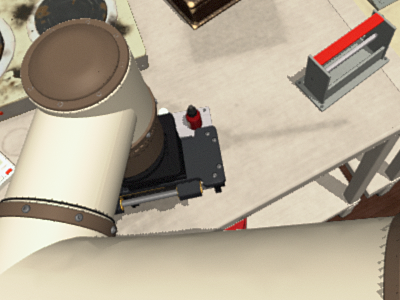

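The top cloud gives 29.5° of tilt with yaw aligned to 0.2°. In the side crop the gripper is at (165,165), in front of the stand, and the red bottle at (193,118) is standing. Next I'll descend and approach the posts.

Call:
{"method": "apply_moves", "body": {
  "plan": [
    {"grip":0.66,"offset":[0,0.25,2],"spin":0},
    {"grip":0.66,"offset":[0,0.25,4],"spin":0},
    {"grip":0.66,"offset":[-0.8,0.25,5.6],"spin":0},
    {"grip":0.66,"offset":[-2.4,0.25,5.6],"spin":0},
    {"grip":0.66,"offset":[-4.0,0.25,5.6],"spin":0}
  ]
}}

```text
time_s: 7.7
tcp_pos: [0.4, 0.2413, 0.1956]
ee_rot: [[-0.96, 0.28, 0.001], [0.28, 0.96, 0.001], [-0.001, 0.001, -1.0]]
wrist_force: [-0.2, 0.6, -0.7]
gripper_width: 0.683
gripper_force: 30.0
```

Run:
```python
from h import *; from station import r
s=r.sense(); p=s['tcp_pos'];print(p,s['wrist_force'],s['gripper_width'],s['gripper_force'])
print('stand frame',(p[:2]-ST)@R2(SY))
c=r.capture('top'); tilt(c,p,ST,SY,.04,p[2]-.02)
for th in(30,25,20,15,10,5,0):
    t=np.radians(th);M=np.array([[np.cos(t),-np.sin(t)],[np.sin(t),np.cos(t)]]);P=np.array([-5,60])+M@[-4,150]
    go(s,np.r_[ST+R2(SY)@[P[0]/1e3,0],P[1]/1e3+.003])
```

```text
[0.4    0.2413 0.1956] [-0.2093  0.6098 -0.6823] 0.68291498032296 30.000898889265954
stand frame [-0.0876  0.0017]
n 1464
normal [0.8696 0.0014 0.4938] tilt 29.592399410937137 median [-0.0369  0.01    0.1072] min [-0.0562 -0.0721  0.0654] max [-0.0135  0.0702  0.1422]
offset cm [-0.41 -0.17  0.47] spin None
offset cm [-1.55 -0.18 -0.16] spin None
offset cm [-2.75 -0.18 -0.69] spin None
offset cm [-3.99 -0.18 -1.12] spin None
offset cm [-5.26 -0.18 -1.44] spin None
offset cm [-6.55 -0.18 -1.64] spin None
offset cm [-7.86 -0.18 -1.73] spin None
```

Call:
{"method": "apply_moves", "body": {
  "plan": [
    {"grip":0.66,"offset":[-0.5,-0.1,0.1],"spin":0},
    {"grip":0.66,"offset":[-1.0,-0.1,0.0],"spin":0},
    {"grip":0.66,"offset":[-1.6,-0.1,-0.3],"spin":0},
    {"grip":0.66,"offset":[-2.2,-0.1,-0.6],"spin":0},
    {"grip":0.66,"offset":[-2.75,-0.1,-0.8],"spin":0}
  ]
}}

```text
time_s: 8.25
tcp_pos: [0.4253, 0.2324, 0.2033]
ee_rot: [[-0.96, 0.28, -0.0], [0.28, 0.96, 0.0], [0.0, -0.0, -1.0]]
wrist_force: [-2.8, 2.0, -0.6]
gripper_width: 0.685
gripper_force: 30.0
```

Run:
```python
from h import *; from station import r
s=r.sense(); p=s['tcp_pos'];print(p,s['wrist_force'],s['gripper_width'],s['gripper_force'])
print('stand frame',(p[:2]-ST)@R2(SY))
c=r.capture('top'); tilt(c,p,ST,SY,.04,p[2]-.02)
for th in(20,15,10,5,0):
    t=np.radians(th);M=np.array([[np.cos(t),-np.sin(t)],[np.sin(t),np.cos(t)]]);P=np.array([-5,60])+M@[-4,150]
    go(s,np.r_[ST+R2(SY)@[P[0]/1e3,0],P[1]/1e3+.003])
```

```text
[0.4253 0.2324 0.2033] [-2.8088  1.9898 -0.6429] 0.6851802684616624 30.0000436976552
stand frame [-0.0608  0.0003]
n 309
normal [0.7036 0.0972 0.7039] tilt 44.738694074665275 median [-0.0149  0.0247  0.0865] min [-0.0363 -0.0743  0.0547] max [0.0629 0.0651 0.1434]
offset cm [-0.07 -0.03  0.07] spin None
offset cm [-1.31 -0.03 -0.35] spin None
offset cm [-2.58 -0.03 -0.67] spin None
offset cm [-3.87 -0.03 -0.88] spin None
offset cm [-5.18 -0.03 -0.97] spin None
```

Call:
{"method": "apply_moves", "body": {
  "plan": [
    {"grip":0.66,"offset":[-0.65,0,-0.2],"spin":0},
    {"grip":0.66,"offset":[-1.3,0,-0.38],"spin":0},
    {"grip":0.66,"offset":[-1.95,0,-0.55],"spin":0},
    {"grip":0.66,"offset":[-2.6,0,-0.7],"spin":0},
    {"grip":0.66,"offset":[-3.2,0,-0.8],"spin":0}
  ]
}}

```text
time_s: 8.8
tcp_pos: [0.4565, 0.2233, 0.211]
ee_rot: [[-0.96, 0.281, 0.0], [0.281, 0.96, 0.0], [-0.0, 0.0, -1.0]]
wrist_force: [-2.4, -0.1, -0.6]
gripper_width: 0.683
gripper_force: 30.0
```

Call:
{"method": "apply_moves", "body": {
  "plan": [
    {"grip":0.66,"offset":[-0.4,0,-0.1],"spin":0},
    {"grip":0.66,"offset":[-0.8,0,-0.17],"spin":0},
    {"grip":0.66,"offset":[-1.2,0,-0.2],"spin":0},
    {"grip":0.66,"offset":[-1.6,0,-0.2],"spin":0},
    {"grip":0.66,"offset":[-1.9,0,-0.2],"spin":0}
  ]
}}

```text
time_s: 9.3
tcp_pos: [0.4743, 0.218, 0.213]
ee_rot: [[-0.96, 0.28, -0.0], [0.28, 0.96, -0.0], [0.0, -0.0, -1.0]]
wrist_force: [-2.1, 0.1, 0.1]
gripper_width: 0.686
gripper_force: 30.0
```

Run:
```python
from h import *; from station import r
s=r.sense(); p=s['tcp_pos'];print(p,s['wrist_force'],s['moment'],s['gripper_width'],s['gripper_force'])
print('stand frame',(p[:2]-ST)@R2(SY))
c=r.capture('top'); tilt(c,p-np.r_[.03,0,0],ST,SY,.05,p[2]-.02); cv2.imwrite('pics/t5.png',cv2.resize(c['img'][180:340,110:310],None,fx=3,fy=3))
```

```text
[0.4743 0.218  0.213 ] [-2.1445  0.1414  0.1013] [ 0.2293  0.9627 -0.0369] 0.6862015034297231 29.999972241930664
stand frame [-0.0097  0.0003]
n 3
```

View pics/t5.png

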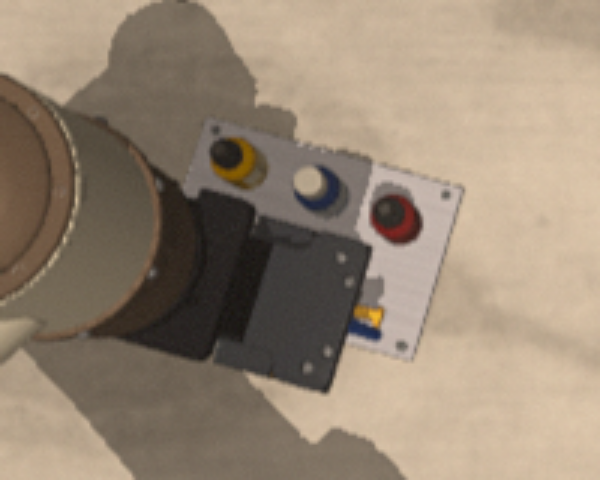

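The crop shows the plate's end strip at (368,330), just in front of the right pin at (368,315), and the bottles standing. I'll check the plate strip by depth.

Run:
```python
from h import *; from station import r
c=r.capture('top'); W=cloud(c)
hsv=cv2.cvtColor(c['img'],cv2.COLOR_BGR2HSV)
for v in range(282,294):
    print(v,[ (hsv[v,u].tolist(),np.r_[((W[v,u,:2]-ST)@R2(SY)),W[v,u,2]].round(3).tolist()) for u in(230,234)])
```

```text
282 [([18, 160, 142], [0.004, -0.063, 0.092]), ([13, 67, 126], [0.009, -0.056, 0.006])]
283 [([19, 201, 162], [0.002, -0.064, 0.094]), ([18, 180, 183], [0.004, -0.071, 0.091])]
284 [([19, 194, 166], [0.001, -0.064, 0.092]), ([20, 200, 233], [0.002, -0.072, 0.094])]
285 [([17, 155, 153], [-0.001, -0.065, 0.094]), ([22, 201, 233], [0.001, -0.072, 0.092])]
286 [([15, 59, 143], [-0.003, -0.066, 0.093]), ([20, 205, 224], [-0.001, -0.073, 0.094])]
287 [([146, 16, 113], [-0.003, -0.052, 0.007]), ([18, 164, 215], [-0.003, -0.073, 0.095])]
288 [([113, 103, 72], [-0.007, -0.075, 0.141]), ([17, 129, 162], [-0.004, -0.074, 0.093])]
289 [([111, 131, 80], [-0.009, -0.076, 0.144]), ([141, 40, 63], [-0.006, -0.073, 0.085])]
290 [([113, 143, 84], [-0.011, -0.076, 0.139]), ([114, 143, 68], [-0.008, -0.076, 0.098])]
291 [([116, 106, 84], [-0.012, -0.075, 0.133]), ([112, 148, 79], [-0.01, -0.075, 0.092])]
292 [([0, 16, 145], [-0.014, -0.073, 0.117]), ([113, 117, 87], [-0.011, -0.076, 0.092])]
293 [([12, 33, 198], [-0.014, -0.055, 0.003]), ([137, 19, 122], [-0.013, -0.075, 0.082])]
```

Plate is upright (x −5…−13 at z 0.14 and 0.09) and centred. Next I'll back off 4 mm and lower.

Call:
{"method": "apply_moves", "body": {
  "plan": [
    {"grip":0.66,"offset":[0.4,0,0],"spin":0},
    {"grip":0.66,"offset":[0.4,0,0.6],"spin":0},
    {"grip":0.66,"offset":[0.4,0,1.2],"spin":0},
    {"grip":0.66,"offset":[0.4,0,1.8],"spin":0},
    {"grip":0.66,"offset":[0.4,0,2.3],"spin":0}
  ]
}}

```text
time_s: 9.9
tcp_pos: [0.4701, 0.2192, 0.189]
ee_rot: [[-0.96, 0.28, -0.0], [0.28, 0.96, -0.001], [0.0, -0.001, -1.0]]
wrist_force: [0.9, -0.1, -1.1]
gripper_width: 0.688
gripper_force: 30.0
```

Run:
```python
from h import *; from station import r
s=r.sense(); p=s['tcp_pos'];print(p,s['wrist_force'],s['moment'],s['gripper_width'],s['gripper_force'])
print('stand frame',(p[:2]-ST)@R2(SY))
for nm in('top','side'):
    c=r.capture(nm);W=cloud(c);hsv=cv2.cvtColor(c['img'],cv2.COLOR_BGR2HSV)
    q=np.dstack([(W[...,:2]-ST)@R2(SY),W[...,2]])
    m=(hsv[...,0]>100)&(hsv[...,0]<125)&(hsv[...,1]>90)&(abs(q[...,0]+.01)<.03)&(abs(q[...,1])<.09)&(q[...,2]>.02)
    Q=q[m];print(nm,len(Q),np.percentile(Q,[2,50,98],axis=0) if len(Q)>5 else Q)
    if nm=='side': cv2.imwrite('pics/s6.png',cv2.resize(c['img'][260:380,140:300],None,fx=4,fy=4))
```

```text
[0.4701 0.2192 0.189 ] [ 0.9337 -0.0792 -1.1278] [-0.0636 -0.0306  0.0088] 0.6877578234168342 29.99963386449963
stand frame [-0.014   0.0002]
top 26 [[-0.0154 -0.0762  0.0521]
 [-0.0128 -0.0755  0.1073]
 [-0.0106 -0.0748  0.1446]]
side 25 [[-0.038  -0.0484  0.2882]
 [-0.0353 -0.0431  0.2948]
 [-0.0042  0.0075  0.3426]]
```

View pics/s6.png

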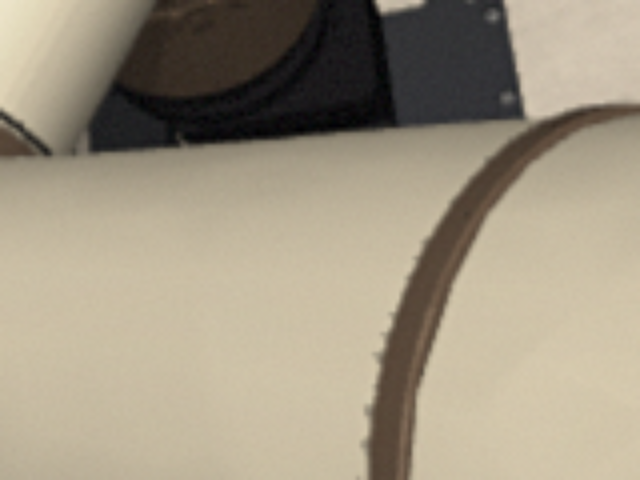

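The arm blocks the side view. Forces show the guard hanging free, so I'll keep lowering until it makes contact.

Call:
{"method": "apply_moves", "body": {
  "plan": [
    {"grip":0.66,"offset":[0,0,0.4],"spin":0},
    {"grip":0.66,"offset":[0,0,0.8],"spin":0},
    {"grip":0.66,"offset":[0,0,1.0],"spin":0},
    {"grip":0.66,"offset":[0,0,1.1],"spin":0},
    {"grip":0.66,"offset":[0,0,1.1],"spin":0}
  ]
}}

```text
time_s: 10.5
tcp_pos: [0.4702, 0.2193, 0.1788]
ee_rot: [[-0.96, 0.28, -0.0], [0.28, 0.96, -0.0], [0.0, -0.0, -1.0]]
wrist_force: [-0.3, 0.6, -1.7]
gripper_width: 0.691
gripper_force: 30.0
```

Call:
{"method": "apply_moves", "body": {
  "plan": [
    {"grip":0.66,"offset":[0,0,0.1],"spin":0},
    {"grip":0.66,"offset":[0,0,0.2],"spin":0},
    {"grip":0.66,"offset":[0,0,0.3],"spin":0},
    {"grip":0.66,"offset":[0,0,0.3],"spin":0}
  ]
}}

```text
time_s: 10.9
tcp_pos: [0.4703, 0.2193, 0.1762]
ee_rot: [[-0.96, 0.28, 0.0], [0.28, 0.96, 0.0], [-0.0, 0.0, -1.0]]
wrist_force: [-0.4, 0.0, -0.0]
gripper_width: 0.687
gripper_force: 30.0
```

Call:
{"method": "apply_moves", "body": {
  "plan": [
    {"grip":0.66,"offset":[0,0,0.1],"spin":0},
    {"grip":0.66,"offset":[0,0,0.1],"spin":0},
    {"grip":0.66,"offset":[0,0,0.1],"spin":0}
  ]
}}

```text
time_s: 11.2
tcp_pos: [0.4704, 0.2193, 0.176]
ee_rot: [[-0.96, 0.28, 0.001], [0.28, 0.96, 0.0], [-0.001, 0.0, -1.0]]
wrist_force: [-2.2, -1.1, 5.2]
gripper_width: 0.685
gripper_force: 30.0
```

Run:
```python
from h import *; from station import r
s=r.sense(); p=s['tcp_pos'];print(p,s['wrist_force'],s['moment'])
c=r.capture('top');W=cloud(c);hsv=cv2.cvtColor(c['img'],cv2.COLOR_BGR2HSV)
q=np.dstack([(W[...,:2]-ST)@R2(SY),W[...,2]])
m=(hsv[...,0]>100)&(hsv[...,0]<125)&(hsv[...,1]>90)&(abs(q[...,0]+.01)<.03)&(abs(q[...,1])<.09)&(q[...,2]>.01)
Q=q[m];print(len(Q),np.percentile(Q,[2,50,98],axis=0))
cv2.imwrite('pics/t7.png',cv2.resize(c['img'][230:330,190:290],None,fx=6,fy=6))
```

```text
[0.4704 0.2193 0.176 ] [-2.2083 -1.0641  5.2043] [-0.2205  0.6943  0.0033]
26 [[-0.0154 -0.0756  0.0373]
 [-0.0127 -0.0752  0.0903]
 [-0.0103 -0.0746  0.1317]]
```

View pics/t7.png

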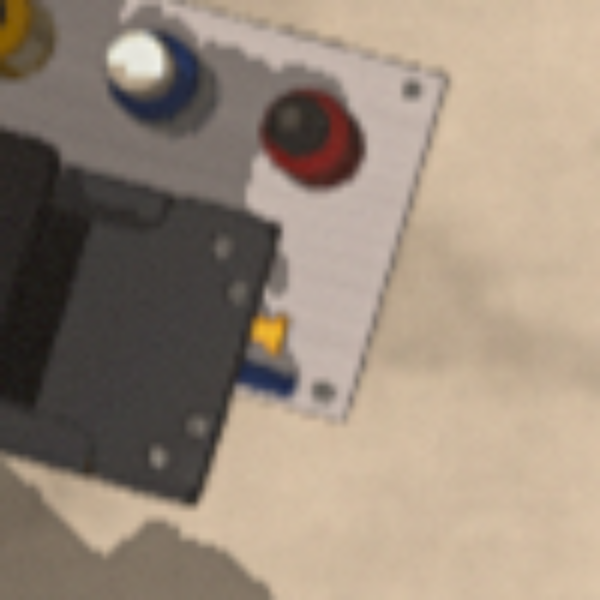

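The guard stopped at TCP z = 0.176, exactly the seated height. The crop shows the plate strip at (268,380), in front of the pin at (268,335). I'll relieve the press, slide 4 mm back to the posts, then release gently.

Call:
{"method": "apply_moves", "body": {
  "plan": [
    {"grip":0.66,"offset":[-0.1,0,-0.1],"spin":0},
    {"grip":0.66,"offset":[-0.2,0,-0.1],"spin":0},
    {"grip":0.66,"offset":[-0.3,0,-0.1],"spin":0},
    {"grip":0.66,"offset":[-0.4,0,-0.1],"spin":0},
    {"grip":0.66,"offset":[-0.4,0,-0.1],"spin":0}
  ]
}}

```text
time_s: 11.75
tcp_pos: [0.4742, 0.2183, 0.1762]
ee_rot: [[-0.96, 0.281, 0.0], [0.281, 0.96, 0.0], [-0.0, 0.0, -1.0]]
wrist_force: [-2.5, -0.0, 4.5]
gripper_width: 0.685
gripper_force: 30.0
```

```bash
python3 -c "
from h import *; from station import r
s=r.sense(); p=s['tcp_pos'];print(p,s['wrist_force'],s['moment'],(p[:2]-ST)@R2(SY))"
```

```text
[0.4742 0.2183 0.1762] [-2.4556 -0.0419  4.453 ] [0.3262 0.9605 0.0365] [-0.0098  0.0006]
```

Call:
{"method": "apply_moves", "body": {
  "plan": [
    {"grip":0.66,"offset":[0,0,-0.07],"spin":0},
    {"grip":0.66,"offset":[0,0,-0.07],"spin":0},
    {"grip":0.72,"offset":[0,0,-0.07],"spin":0},
    {"grip":0.75,"offset":[0,0,-0.07],"spin":0},
    {"grip":0.8,"offset":[0,0,-0.07],"spin":0}
  ]
}}

```text
time_s: 12.25
tcp_pos: [0.4741, 0.218, 0.1763]
ee_rot: [[-0.96, 0.281, -0.0], [0.281, 0.96, -0.0], [-0.0, -0.0, -1.0]]
wrist_force: [-0.1, -0.9, -0.2]
gripper_width: 0.769
gripper_force: 0.0
```

Call:
{"method": "apply_moves", "body": {
  "plan": [
    {"grip":1,"offset":[0,0,0],"spin":0},
    {"grip":1,"offset":[0,0,0],"spin":0},
    {"grip":1,"offset":[0,0,0],"spin":0},
    {"grip":1,"offset":[0,0,0],"spin":0},
    {"grip":1,"offset":[0,0,0],"spin":0}
  ]
}}

```text
time_s: 12.75
tcp_pos: [0.4741, 0.2182, 0.1766]
ee_rot: [[-0.96, 0.28, 0.0], [0.28, 0.96, 0.0], [-0.0, 0.0, -1.0]]
wrist_force: [0.2, 0.1, -0.1]
gripper_width: 0.994
gripper_force: 0.0
```

Call:
{"method": "apply_moves", "body": {
  "plan": [
    {"grip":1,"offset":[0,0,-1],"spin":0},
    {"grip":1,"offset":[0,0,-3],"spin":0},
    {"grip":1,"offset":[0,0,-6],"spin":0},
    {"grip":1,"offset":[0,0,-9],"spin":0},
    {"grip":1,"offset":[0,0,-12],"spin":0}
  ]
}}

```text
time_s: 13.25
tcp_pos: [0.474, 0.218, 0.2987]
ee_rot: [[-0.96, 0.28, 0.001], [0.28, 0.96, 0.001], [-0.001, 0.001, -1.0]]
wrist_force: [1.1, 0.5, -1.0]
gripper_width: 0.995
gripper_force: 0.0
```

Call:
{"method": "apply_moves", "body": {
  "plan": [
    {"grip":1,"offset":[0,-5,-1],"spin":0},
    {"grip":1,"offset":[0,-10,-1],"spin":0},
    {"grip":1,"offset":[0,-15,-1],"spin":0},
    {"grip":1,"offset":[0,-20,-1],"spin":0},
    {"grip":1,"offset":[0,-24,-1],"spin":0}
  ]
}}

```text
time_s: 13.75
tcp_pos: [0.4055, -0.0142, 0.3077]
ee_rot: [[-0.96, 0.28, 0.002], [0.28, 0.96, 0.0], [-0.002, 0.001, -1.0]]
wrist_force: [1.6, -0.8, 0.3]
gripper_width: 0.999
gripper_force: 0.0
```

```bash
python3 - <<'E'
from h import *; from station import r
s=r.sense(); p=s['tcp_pos'];print(p,s['wrist_force'],s['time_s'])
for nm in('top','side'):
    c=r.capture(nm);W=cloud(c);hsv=cv2.cvtColor(c['img'],cv2.COLOR_BGR2HSV)
    q=np.dstack([(W[...,:2]-ST)@R2(SY),W[...,2]])
    m=(hsv[...,0]>100)&(hsv[...,0]<125)&(hsv[...,1]>90)&(abs(q[...,0]+.01)<.03)&(abs(q[...,1])<.09)&(q[...,2]>.01)
    Q=q[m];print(nm,len(Q),np.percentile(Q,[2,50,98],axis=0) if len(Q) else '')
    cv2.imwrite(f'pics/{nm}8.png',cv2.resize(c['img'][200:380,130:310] ,None,fx=3,fy=3))
E
python3 -c "
import cv2,numpy as np
cv2.imwrite('pics/f8.png',cv2.resize(np.hstack([cv2.imread('pics/top8.png'),cv2.imread('pics/side8.png')]),(800,400)))"
```

```text
[ 0.4055 -0.0142  0.3077] [ 1.583  -0.8447  0.2531] 13.75
top 193 [[-0.0134 -0.0755  0.0496]
 [-0.0101 -0.0442  0.1398]
 [-0.0056  0.0711  0.144 ]]
side 2121 [[-0.0155 -0.069   0.0271]
 [-0.0133  0.0022  0.0922]
 [-0.01    0.0726  0.1424]]
```

View pics/f8.png

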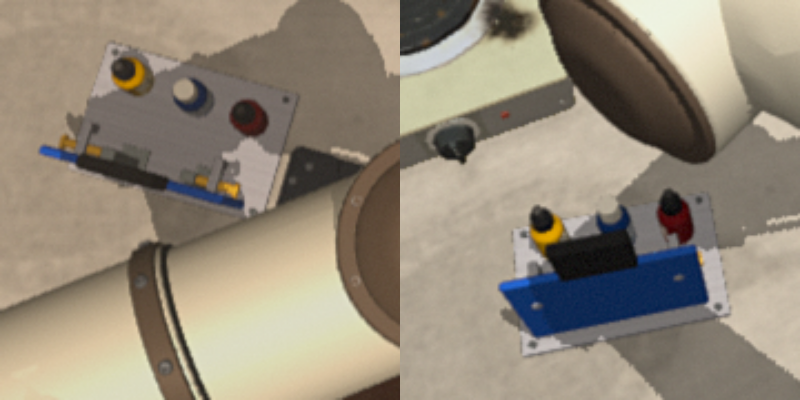

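The picture shows the guard hanging upright on both pins, plate top at z = 0.142 (the seated height) and plate face from (500,285) to (708,250) in the right half. All three bottles are standing and the arm is clear.

```bash
python3 -c "
from station import r
print(r.finish_job())"
```

```text
the job is handed in; nothing more can be done
None
```

The job is handed in: after release the camera showed the guard hanging upright on both pins, the three bottles standing and the arm clear at 13.75 s; the hand-in returned no verdict.

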